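# Move three watch movements on by one station and cover the timed one

## Task

Three watch movements in their holders have to change places: the oblong holder from the round work block goes to the middle of the square timing rest, the small round holder from the timing rest goes to the middle of the wooden tray, and the large round holder from the tray goes to the middle of the work block; each station has room for one only, but the cork pad is free for parking one on the way. Then put the clear dust cover over the small holder so that it stands flat in the tray. Keep the holders upright and set everything down gently without dropping it, and leave the loupe and the oil cup stand where they are.

Things in the scene. Friction and masses are not known exactly. Their poses are not given: they have to be found in the camera images.
- long_holder: Oblong aluminium movement holder, a block 60 (its x) x 34 (its y) x 28 mm high with a brass watch movement on top (31 mm in all). Loose, 90 to 180 g. Origin at the centre of its underside. Grip it across the 34 mm width (its y). At the start on the work block.
- small_holder: Small round aluminium movement holder, a cylinder 36 mm across and 28 mm high (31 mm with the movement on top). Loose, 60 to 130 g. Origin at the centre of its underside. At the start on the timing rest.
- round_holder: Large round aluminium movement holder, a cylinder 54 mm across and 28 mm high (31 mm with the movement on top). Loose, 100 to 200 g. Origin at the centre of its underside. At the start in the wooden tray.
- dust_cover: Dust cover of clear, slightly milky plastic, a bell 80 mm across outside, 72 mm inside, open below, 48 mm high with an upright black knob on top, 18 mm across and 33 mm long (from 48 to 81 mm above its lower rim); 45 mm of room inside. Loose, 70 to 140 g. Origin at the centre of its lower rim. Take it by the knob. At the start on the bench.
- work_block: Round work block, a dark steel disc 104 mm across with a black rubber top 92 mm across; fixed. Origin at the centre of its underside, its flat top is 18 mm above it.
- timing_rest: Square timing rest, a grey plastic box 100 x 100 mm and 20 mm high with a round black pad 90 mm across on it; fixed. Origin at the centre of its underside, the pad's flat top is 24 mm above it.
- tray: Square dark wooden tray, 116 x 116 mm outside, 108 x 108 mm inside; fixed. Origin at the centre of its underside, its floor is 4 mm above it and the top of its low rim 12 mm above it.
- cork_pad: Round cork pad, 90 mm across, flat top 8 mm above the bench; fixed, empty at the start. Origin at the centre of its underside. The free spot for parking a holder.
- loupe: Black watchmaker's loupe standing on the bench, a cone 34 mm across at the foot and 34 mm high. Loose and light: leave it alone. Origin at the centre of its underside.
- oil_stand: Oil cup stand, a pale stone block 30 (its x) x 50 (its y) x 12 mm with three small brass cups on it (18 mm in all). Loose: leave it alone. Origin at the centre of its underside.
Things that resemble listed ones, but are neither listed nor needed, are in the scene too. What is shaped like the timing_rest but turquoise is not meant.

How it is judged (in metres and radians):
At the end, for the whole second after the job is handed in: Oblong holder on the timing rest, small on the tray floor, large on the work block, each upright and within 15 mm of the middle; dust cover flat on the tray floor (height within 3 mm, tilt below 0.08 rad), its centre within 20 mm of the small holder's; all at rest (horizontal distance between long_holder and timing_rest below 0.015 m and z of long_holder in the frame of timing_rest between 0.021 and 0.027 m and angle between each of long_holder, small_holder, round_holder's own z axis and vertical below 0.1 rad and linear speed of each of long_holder, small_holder, round_holder, dust_cover below 0.02 m/s and horizontal distance between small_holder and tray below 0.015 m and z of small_holder in the frame of tray between 0.001 and 0.007 m and horizontal distance between round_holder and work_block below 0.015 m and z of round_holder in the frame of work_block between 0.015 and 0.021 m and horizontal distance between dust_cover and small_holder below 0.02 m and z of dust_cover in the frame of tray between 0.001 and 0.007 m and angle between dust_cover's own z axis and vertical below 0.08 rad); the robot touches nothing.
It fails at once if a holder tipped by more than 0.6 rad (angle between any of round_holder, small_holder, long_holder's own z axis and vertical above 0.6 rad).
It fails at once if a holder or the dust cover dropped (moves faster than 0.6 m/s out of the fingers) ((linear speed of round_holder above 0.6 m/s and contact force between the fingers and round_holder below 0.01 N) or (linear speed of small_holder above 0.6 m/s and contact force between the fingers and small_holder below 0.01 N) or (linear speed of long_holder above 0.6 m/s and contact force between the fingers and long_holder below 0.01 N) or (linear speed of dust_cover above 0.6 m/s and contact force between the fingers and dust_cover below 0.01 N)).
It fails at once if the loupe pushed more than 30 mm away (distance of loupe from where it was at the start of the episode above 0.03 m).
It fails at once if the oil cup stand pushed more than 30 mm away (distance of oil_stand from where it was at the start of the episode above 0.03 m).
It also fails if it takes over 136 s, if anything falls off the work surface, if the arm or the gripper's body presses on something with over 40 N, if the wrist force passes 120 N, or if a joint passes its speed limit or range.

## Robot

A 6-joint arm with a two-finger parallel gripper is mounted at the origin on the work surface. World frame = base frame: x ahead of the robot, y to its left, z up, the work surface at z = 0. Lengths are in mm, angles in rad, forces in N, time in s.
With the tool pointing down it reaches from about 250 to 775 mm from the base axis. Payload 4 kg.
Tool frame: the origin (TCP) lies at the very end of the fingers, on their centre line; the grasp point (between the pads) lies 19 mm behind it (arm.grasp_offset is the distance from the TCP to the grasp point, in mm); z points along the fingers, x is the direction in which the jaws open and shut, and the axes are right-handed (so a half turn about z gives the same grasp; the last joint's range is limited). The gripper opens to 94 mm and grips with 3 to 60 N. Pads are 16 mm wide; open, the fingers measure 119 mm over their backs; the gripper's body (75 mm by 177 mm) begins 78 mm behind the grasp point.
Start: joints at [1.072, 0.087, 1.371, -0, 1.684, -0.103], TCP at [212.062, 507.494, 205.506] pointing down, gripper open.
Joint ranges: [-3.1, 3.1], [-0.76, 2.03], [0.27, 2.55], [-1.08, 4.22], [0.17, 2.65], [-2.57, 2.57]. Speed limits (rad/s): [2.79, 2.79, 3.14, 3.14, 3.14, 3.14].

## Interface

Orientations are given as a rotation vector (axis times angle).
In Python, from cell import arm gives the robot as it stands.
- The arm moves only by the shell command python3 -m pendant 'ROWS' [OPENING] [FORCE]. ROWS is JSON, a list that holds one entry, the list of rows, each a list of 6 numbers: the shift along the tool's x, y, z in mm, then the turn, a rotation vector about the tool's x, y, z in rad. A call has 1 to 5 rows; each row is the pose to reach, as a shift and turn from the pose commanded when the call began, along the tool's axes at that moment; what a row does not reach only later rows make up. A row lasts 1/12 s, in which the tool goes at most 41.7 mm and 7.16 degrees, less where a joint would pass 70% of its speed; a pose out of reach is approached as far as the arm can. A call with a gripper value outside its range is refused whole. OPENING is the finger opening in mm, from 0 to 94, set as the call begins (- or left out, the last holds). The fingers move at their own pace and stop on an object; FORCE is the grip in N (left out, the last holds). Time passes only in rows, so rows that repeat a pose let the fingers close. It gives the time, the measured TCP pose, the force and the opening at its end, in the units of the state.
- arm.read_state(): the state, without advancing time (a new reading comes with each control period).
- arm.camera(name): name is "scene" or "top" or "wrist"; returns (picture, depth): 420x560x3 uint8, red, green, blue; 420x560 float32, mm along the optical axis (not along the pixel's ray), 0 where there is no reading.
- arm.camera_info(name): a dict with "fx", "fy", "cx", "cy" (pixels), "D" ([k1, k2, p1, p2, k3] as OpenCV has them; the pictures are not rectified), "position" and "attitude" of the camera in the world. Camera axes: x right, y up, looking along -z (the intrinsics and any distortion apply to the point x, -y, -z); pixel columns grow to the right and rows downward; lengths in mm; the calibration is good to about 2 mm. A picture is of the moment at which its call begins: read the wrist's pose just before it. camera_info takes no time and is no camera call; for the wrist camera it gives the pose at the moment of the call.
- arm.hand_in(): hands the job in, once; it reports no verdict.
The state is a dict: "t": time; "joints": joint angles; "joint_vel": joint speeds; "joint_efforts": joint torques, N m; "ee_pos": TCP position; "ee_rot": TCP orientation; "ft_force": force on the tool from outside, world axes, zero at the start; "torque": the same for the moment, N m; "width": finger opening in mm.
Only numpy, scipy, OpenCV 4.12 (cv2) and the standard library are available. Lean on these libraries where they do the work, as an engineer would, in place of code of your own. Each camera call takes 0.05 s, during which the arm holds its last target.

## Working session

There is one attempt and no reset: what is moved stays moved. The work goes in short steps, Python scripts to look and compute and a shell command to move; the robot and the scene stay as the last step left them, time stands still between calls to the robot, and variables do not carry over. Pictures are saved under pics/ and viewed, and the job is handed in when it is done.

```bash
ls; mkdir -p pics
python3 - <<'E'
from cell import arm
import cv2
print(arm.read_state())
for n in ["scene","top","wrist"]:
    print(n,arm.camera_info(n))
    p,d=arm.camera(n)
    cv2.imwrite(f"pics/{n}0.png",p[:,:,::-1])
    import numpy as np; np.save(f"pics/{n}0.npy",d)
E
```

```text
pics
{'t': 0.0, 'joints': array([ 1.07188686e+00,  8.79904114e-02,  1.37223933e+00,  1.96157452e-06,
        1.68360843e+00, -1.03074298e-01]), 'joint_vel': array([ 0.00101341, -0.00180433, -0.00059134, -0.00030685,  0.00026636,
       -0.00070324]), 'joint_efforts': array([-9.32787625e-04, -3.40188611e+01, -3.02422714e+01,  7.17436709e-02,
        3.31708894e-02, -1.76580261e-04]), 'ee_pos': array([211.79535345, 506.99127392, 204.29241137]), 'ee_rot': array([ 2.61400202,  1.74069805, -0.00312184]), 'ft_force': array([ 0.37144413, -0.3137011 ,  0.34620993]), 'torque': array([-0.02315736,  0.01123977,  0.05259335]), 'width': 93.85878997808082}
scene {'fx': 447.5681136574532, 'fy': 447.5681136574532, 'cx': 275.7721666600815, 'cy': 209.6440493349049, 'D': array([-0.00161709,  0.        ,  0.        ,  0.        ,  0.        ]), 'position': array([ 817.13439095, -474.99157655,  754.83938825]), 'attitude': array([0.68293146, 0.20435645, 0.58061122])}
top {'fx': 390.60711821339726, 'fy': 390.60711821339726, 'cx': 280.6741126234869, 'cy': 210.05729496480626, 'D': array([0.02568711, 0.        , 0.        , 0.        , 0.        ]), 'position': array([316.4981977 ,  17.3167888 , 836.47504966]), 'attitude': array([ 0.16688488, -0.14226799, -1.55169868])}
wrist {'fx': 359.2707857719656, 'fy': 359.2707857719656, 'cx': 286.4305945426729, 'cy': 215.10308165090632, 'D': array([-0.06558665,  0.        ,  0.        ,  0.        ,  0.        ]), 'position': array([139.50526746, 538.6766025 , 383.62224504]), 'attitude': array([-0.24323196, -0.16047661,  1.16743447])}
```

View pics/top0.png

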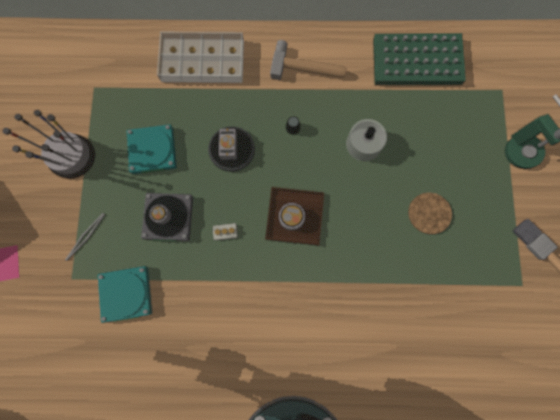

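View pics/scene0.png

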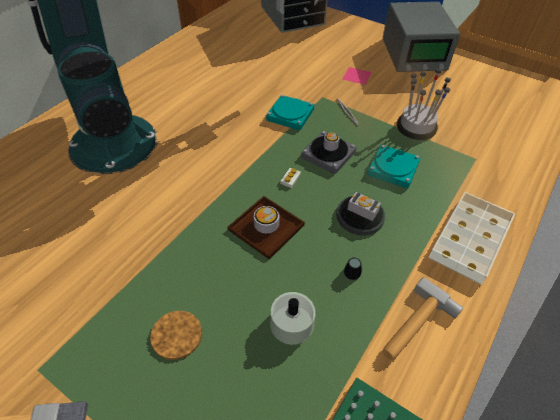

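View pics/wrist0.png

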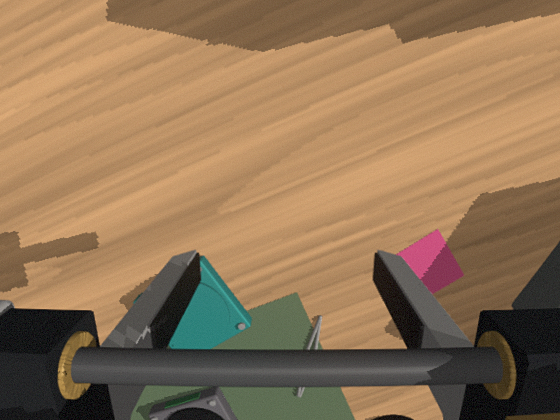

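```bash
cat > h.py <<'E'
import numpy as np, cv2
from scipy.spatial.transform import Rotation as R
from cell import arm
def ray(info,u,v):
    K=np.array([[info['fx'],0,info['cx']],[0,info['fy'],info['cy']],[0,0,1]])
    p=cv2.undistortPoints(np.array([[[u,v]]],float),K,info['D'])[0,0]
    return R.from_rotvec(info['attitude']).apply([p[0],-p[1],-1.0])
def onplane(info,u,v,z):
    r=ray(info,u,v); c=info['position']; return c+r*(z-c[2])/r[2]
def withdepth(info,u,v,d):
    return info['position']+ray(info,u,v)*d
def proj(info,P):
    K=np.array([[info['fx'],0,info['cx']],[0,info['fy'],info['cy']],[0,0,1]])
    p=R.from_rotvec(info['attitude']).inv().apply(np.atleast_2d(P)-info['position'])
    p=p*[1,-1,-1]
    return cv2.projectPoints(p.reshape(-1,1,3),np.zeros(3),np.zeros(3),K,info['D'])[0][:,0]
def crop(img,u,v,s,k,name):
    c=img[v-s:v+s,u-s:u+s]; cv2.imwrite(name,cv2.resize(c,None,fx=k,fy=k,interpolation=cv2.INTER_CUBIC))
E
python3 - <<'E'
from h import *
img=cv2.imread('pics/top0.png')
T=[]
for (u,v) in [(232,148),(167,217),(296,216),(367,140),(431,214),(220,230)]:
    c=img[v-36:v+36,u-36:u+36]; c=cv2.resize(c,None,fx=3.6,fy=3.6,interpolation=cv2.INTER_CUBIC); T.append(c)
cv2.imwrite('pics/crops0.png',np.vstack([np.hstack(T[:3]),np.hstack(T[3:])]))
info=arm.camera_info('top')
d=np.load('pics/top0.npy')
for n,u,v in [('mat',300,260),('cork',431,214),('wb',250,165),('wbhold',227,143),('tr',180,228),('trh',160,214),('tray',280,240),('rh',292,216),('cover',360,150),('knob',371,132)]:
    print(n,d[v,u],withdepth(info,u,v,d[v,u]).round(1))
E
```

```text
mat 829.51733 [375.6 -10.9   1.8]
cork 835.8534 [ 476.7 -289.    10.7]
wb 872.2018 [584.9 101.7   2. ]
wbhold 832.1983 [617.7 147.3  50.1]
tr 820.13 [437.1 241.7  28. ]
trh 800.85046 [461.7 277.5  53.2]
tray 825.3149 [416.1  32.   14.9]
rh 815.2169 [464.3   7.3  34.4]
cover 825.9027 [ 605.1 -134.6   49.1]
knob 799.24133 [ 632.  -151.6   81.4]
```

View pics/crops0.png

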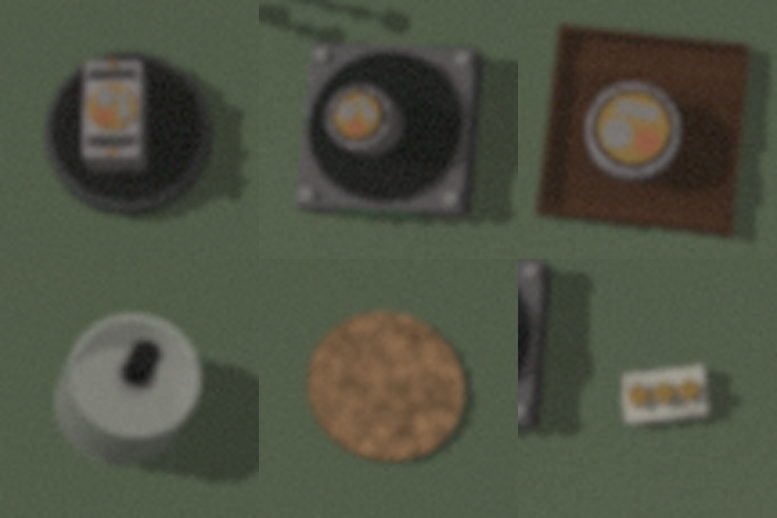

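```bash
cat > est.py <<'E'
from h import *
info=arm.camera_info('top')
C={'wb':(232,148),'tr':(167,217),'tray':(296,216),'cov':(367,140),'cork':(431,214),'oil':(220,230)}
off={'wb':(0,0),'tr':(259,0),'tray':(518,0),'cov':(0,259),'cork':(259,259),'oil':(518,259)}
def px(n,x,y):
    u,v=C[n];a,b=off[n]
    return (x-a+.5)/3.6-.5+u-36,(y-b+.5)/3.6-.5+v-36
def P(n,x,y,z): return onplane(info,*px(n,x,y),z).round(1)
print('wb rubber',P('wb',129,130,18))
for q in [(84,60),(143,60),(143,158),(83,158)]: print('long top corner',P('wb',*q,28+18))
print('long mov',P('wb',112,106,49))
print('tr pad',P('tr',386,126,24))
for q in [(313,46),(477,48),(466,212),(298,205)]: print('tr corner',P('tr',*q,20))
print('small',P('tr',359,116,24+30))
for q in [(561,27),(748,45),(734,234),(540,213)]: print('tray corner',P('tray',*q,12))
print('round',P('tray',632,130,34))
print('cov top',P('cov',136,375,48)); print('knob top',P('cov',147,352,81))
print('cork',P('cork',387,386,8))
print('loupe',onplane(info,293,125,20))
E
python3 est.py
```

```text
wb rubber [619.  142.3  18. ]
long top corner [652.4 166.7  46. ]
long top corner [652.8 131.3  46. ]
long top corner [591.4 129.   46. ]
long top corner [591.  164.5  46. ]
long mov [622.4 148.2  49. ]
tr pad [463.8 274.4  24. ]
tr corner [512.6 322.9  20. ]
tr corner [512.6 224.7  20. ]
tr corner [414.  225.2  20. ]
tr corner [416.9 323.7  20. ]
small [463.9 280.7  54. ]
tray corner [531.9  52.1  12. ]
tray corner [521.9 -60.8  12. ]
tray corner [407.7 -51.8  12. ]
tray corner [418.6  62.3  12. ]
round [464.9   8.8  34. ]
cov top [ 637.2 -153.4   48. ]
knob top [ 637.7 -152.8   81. ]
cork [ 479.6 -288.5    8. ]
loupe [672.88303608   6.88131489  20.        ]
```

```bash
cat > ov.py <<'E'
from h import *
import sys
t=np.linspace(0,2*np.pi,120)
def circ(x,y,z,r): return np.c_[x+r*np.cos(t),y+r*np.sin(t),0*t+z]
def rect(x,y,z,a,b,yaw):
    p=np.array([[a,b],[a,-b],[-a,-b],[-a,b],[a,b]])/2
    p=np.vstack([np.linspace(p[i],p[i+1],30) for i in range(4)])
    c,s=np.cos(yaw),np.sin(yaw); p=p@np.array([[c,s],[-s,c]])
    return np.c_[p+[x,y],0*p[:,0]+z]
M={'wb':[circ(619,142.3,18,52),circ(619,142.3,18,46),rect(622,148,46,60,34,0.02)],
'tr':[circ(463.8,274.4,24,45),rect(463.8,274.4,20,100,100,0.0),circ(463.9,280.7,52,18),circ(463.9,280.7,24,18)],
'tray':[rect(470,.5,12,116,116,-.09),rect(470,.5,12,108,108,-.09),circ(464.9,8.8,32,27),circ(464.9,8.8,4,27)],
'cov':[circ(637.2,-153.2,0,40),circ(637.2,-153.2,48,40),circ(637.2,-153.2,81,9)],
'cork':[circ(479.6,-288.5,8,45)]}
C={'wb':(619,142,20),'tr':(464,274,20),'tray':(470,0,10),'cov':(637,-153,30),'cork':(480,-288,8)}
def go(tag,cams=('top','scene'),names=list(M),k=4.0,s=36):
    rows=[]
    for cam in cams:
        info=arm.camera_info(cam); img=cv2.imread(f'pics/{cam}{tag}.png'); T=[]
        for n in names:
            u,v=proj(info,C[n])[0].astype(int)
            S=s if cam=='top' else s
            im=cv2.copyMakeBorder(img,60,60,60,60,cv2.BORDER_REPLICATE)
            c=cv2.resize(im[v+60-S:v+60+S,u+60-S:u+60+S],None,fx=k,fy=k,interpolation=cv2.INTER_CUBIC)
            for p in M[n]:
                q=((proj(info,p)-[u-S,v-S]+.5)*k-.5)
                cv2.polylines(c,[np.round(q*8).astype(np.int32).reshape(-1,1,2)],False,(0,0,255),1,cv2.LINE_AA,3)
            T.append(c)
        rows.append(np.hstack(T))
    cv2.imwrite(f'pics/ov{tag}.png',np.vstack(rows))
E
python3 - <<'E'
import ov
ov.go('0',k=2.2)
E
```

```text
(no output)
```

View pics/ov0.png

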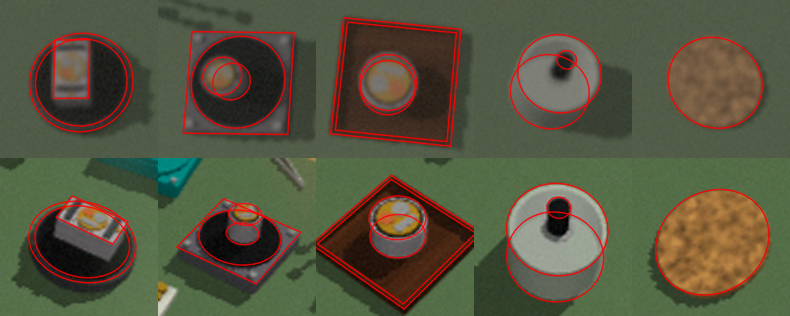

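```bash
cat > to.py <<'E'
import sys
from h import *
x,y,z,yaw=map(float,sys.argv[1:5])
s=arm.read_state(); Rc=R.from_rotvec(s['ee_rot'])
c,sn=np.cos(np.radians(yaw)),np.sin(np.radians(yaw))
Rt=R.from_matrix(np.array([[c,sn,0],[sn,-c,0],[0,0,-1.]]))
print('t',round(s['t'],2),'pos',s['ee_pos'].round(1),'w',round(s['width'],1),'F',s['ft_force'].round(1),'j6',round(s['joints'][5],2))
print('shift',Rc.inv().apply(np.array([x,y,z])-s['ee_pos']).round(1),'turn',(Rc.inv()*Rt).as_rotvec().round(3))
E
python3 to.py 464.9 8.8 110 45
```

```text
t 0.15 pos [211.9 507.1 204.6] w 94.1 F [-0.1  0.6  0.3] j6 -0.1
shift [-362.1  425.6   95.1] turn [0.    0.002 0.39 ]
```

```bash
python3 -m pendant '[[[-362,426,50,0,0.002,0.39],[-362,426,50,0,0.002,0.39],[-362,426,50,0,0.002,0.39],[-362,426,50,0,0.002,0.39],[-362,426,50,0,0.002,0.39]]]' 64 10; python3 to.py 464.9 8.8 140 45
```

```text
t: 0.57
ee_pos: [306.3, 320.8, 186.4]
ee_rot: [-2.902, -1.202, -0.002]
ft_force: [1.5, 0.7, 0.6]
width: 65.5
t 0.57 pos [306.3 320.8 186.4] w 65.5 F [1.5 0.7 0.6] j6 -0.11
shift [-108.5  332.8   46.1] turn [-0.    -0.002 -0.   ]
```

```bash
python3 -m pendant '[[[-108,333,46,0,0,0],[-108,333,46,0,0,0],[-108,333,46,0,0,0],[-108,333,46,0,0,0],[-108,333,46,0,0,0]]]'; python3 to.py 464.9 8.8 140 45
```

```text
t: 0.98
ee_pos: [400.2, 136.6, 159.3]
ee_rot: [-2.902, -1.201, -0.003]
ft_force: [0.1, 0.9, 0.0]
width: 63.8
t 0.98 pos [400.2 136.6 159.3] w 63.8 F [0.1 0.9 0. ] j6 -0.59
shift [-44.7 136.1  19.1] turn [-0.    -0.002 -0.   ]
```

```bash
python3 -m pendant '[[[-45,136,19,0,-0.001,0],[-45,136,19,0,-0.001,0],[-45,136,19,0,-0.001,0],[-45,136,19,0,-0.001,0],[-45,136,19,0,-0.001,0]]]'
python3 - <<'E'
from h import *
s=arm.read_state();i=arm.camera_info('wrist'); p,d=arm.camera('wrist'); cv2.imwrite('pics/w1.png',p[:,:,::-1]); print(s['ee_pos'])
np.savez('pics/w1.npz',d=d,**{k:v for k,v in i.items()})
E
python3 to.py 464.9 8.8 9 45
```

```text
t: 1.4
ee_pos: [464.9, 7.0, 139.0]
ee_rot: [-2.906, -1.193, 0.003]
ft_force: [-0.8, 0.1, 0.3]
width: 64.2
[464.85644266   7.00503928 139.01391808]
t 1.45 pos [464.2   9.1 139.5] w 63.7 F [-0.4  0.8 -0. ] j6 -0.88
shift [  0.3   1.1 130.5] turn [-0.002  0.    -0.004]
```

View pics/w1.png

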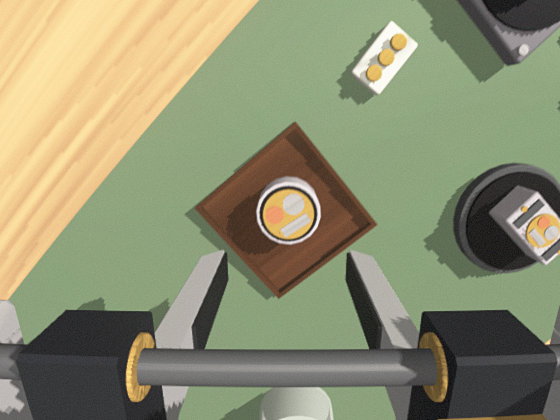

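Run:
```python
from h import *
i=dict(np.load('pics/w1.npz'))
for n,u,v,z in [('round',288.5,210,32),('trayL',195,208,12),('trayT',295,123,12),('trayR',376,224,12),('trayB',279,297,12)]: print(n,onplane(i,u,v,z).round(1))
```

```text
round [464.6  11.2  32. ]
trayL [408.3 -49.4  12. ]
trayT [419.7  64.3  12. ]
trayR [533.3  53.3  12. ]
trayB [522.2 -59.6  12. ]
```

```bash
python3 -m pendant '[[[0,1,35,-0.001,0,-0.004],[0,1,70,-0.001,0,-0.004],[0,1,100,-0.001,0,-0.004],[0,1,120,-0.001,0,-0.004],[0,1,131,-0.001,0,-0.004]]]';python3 -m pendant '[[[0,0,0,0,0,0],[0,0,0,0,0,0]]]'; python3 to.py 464.9 9.2 9 45
```

```text
t: 1.87
ee_pos: [462.2, 11.9, 6.5]
ee_rot: [-2.896, -1.209, 0.005]
ft_force: [-0.2, -0.3, 0.5]
width: 63.9
t: 2.03
ee_pos: [465.1, 10.9, 10.0]
ee_rot: [-2.899, -1.209, -0.002]
ft_force: [1.0, 0.6, 0.5]
width: 63.7
t 2.03 pos [465.1  10.9  10. ] w 63.7 F [1.  0.6 0.5] j6 -0.89
shift [-1.4  1.1  1. ] turn [ 0.001 -0.001  0.005]
```

```bash
python3 -m pendant '[[[-1,1,0,0,0,0],[-1,1,0,0,0,0],[-1,1,0,0,0,0],[-1,1,0,0,0,0],[-1,1,0,0,0,0]]]' 40 20;python3 -m pendant '[[[0,0,0,0,0,0],[0,0,0,0,0,0],[0,0,0,0,0,0]]]'; python3 to.py 465 9 9 45
```

```text
t: 2.45
ee_pos: [466.6, 8.5, 11.5]
ee_rot: [2.899, 1.207, 0.007]
ft_force: [-0.1, 0.5, 6.8]
width: 53.4
t: 2.7
ee_pos: [466.6, 8.4, 11.5]
ee_rot: [2.899, 1.207, 0.007]
ft_force: [-0.9, 0.6, 6.4]
width: 53.7
t 2.7 pos [466.6   8.4  11.5] w 53.7 F [-0.9  0.6  6.4] j6 -0.89
shift [-0.7 -1.5  2.5] turn [ 0.003 -0.003  0.003]
```

```bash
python3 -m pendant '[[[0,0,-8,0,0,0],[0,0,-20,0,0,0],[0,0,-40,0,0,0],[0,0,-70,0,0,0],[0,0,-100,0,0,0]]]';  python3 to.py 479.6 -288.5 110 45
```

```text
t: 3.12
ee_pos: [463.6, 8.7, 109.5]
ee_rot: [-2.899, -1.207, 0.003]
ft_force: [0.3, 0.6, -1.1]
width: 53.7
t 3.12 pos [463.6   8.7 109.5] w 53.7 F [ 0.3  0.6 -1.1] j6 -0.89
shift [-199.6  220.8   -0.7] turn [-0.002  0.001  0.003]
```

```bash
python3 -m pendant '[[[-200,221,0,0,0,0],[-200,221,0,0,0,0],[-200,221,0,0,0,0],[-200,221,0,0,0,0],[-200,221,0,0,0,0]]]';python3 -m pendant '[[[-66,73,0,0,0,0],[-66,73,0,0,0,0],[-66,73,0,0,0,0],[-66,73,0,0,0,0],[-66,73,0,0,0,0]]]';   python3 to.py 479.6 -288.5 50 45
```

```text
t: 3.53
ee_pos: [475.6, -201.1, 109.6]
ee_rot: [2.9, 1.208, 0.002]
ft_force: [0.8, 0.8, -1.3]
width: 53.3
t: 3.95
ee_pos: [480.9, -297.6, 108.8]
ee_rot: [-2.899, -1.204, -0.002]
ft_force: [0.6, -0.2, -1.3]
width: 53.5
t 3.95 pos [ 480.9 -297.6  108.8] w 53.5 F [ 0.6 -0.2 -1.3] j6 -1.44
shift [ 5.4 -7.3 58.8] turn [-0.002 -0.002  0.002]
```

```bash
python3 -m pendant '[[[5,-7,30,0,0,0],[5,-7,50,0,0,0],[5,-7,70,0,0,0],[5,-7,80,0,0,0],[5,-7,80,0,0,0]]]';  python3 to.py 479.6 -288.5 15 45
```

```text
t: 4.37
ee_pos: [478.3, -285.9, 26.4]
ee_rot: [-2.894, -1.208, 0.003]
ft_force: [0.1, 0.3, -1.3]
width: 53.9
t 4.37 pos [ 478.3 -285.9   26.4] w 53.9 F [ 0.1  0.3 -1.3] j6 -1.43
shift [-0.9  2.8 11.4] turn [-0.006 -0.001  0.006]
```

```bash
python3 -m pendant '[[[0,2,3,0,0,0],[0,2,6,0,0,0],[0,2,8,0,0,0],[0,2,9,0,0,0],[0,2,9,0,0,0]]]';  python3 to.py 479.6 -288.5 15 45
```

```text
t: 4.78
ee_pos: [481.8, -290.9, 20.9]
ee_rot: [2.899, 1.207, 0.003]
ft_force: [-0.3, -0.1, -1.5]
width: 53.5
t 4.78 pos [ 481.8 -290.9   20.9] w 53.5 F [-0.3 -0.1 -1.5] j6 -1.43
shift [ 0.2 -3.2  5.9] turn [ 0.001 -0.001  0.004]
```

```bash
python3 -m pendant '[[[0,0,1,0,0,0],[0,0,2,0,0,0],[0,0,3,0,0,0],[0,0,3,0,0,0]]]';  python3 to.py 479.6 -288.5 15 45
```

```text
t: 5.12
ee_pos: [481.3, -290.6, 17.1]
ee_rot: [-2.9, -1.207, -0.002]
ft_force: [-0.8, 0.5, -1.6]
width: 53.6
t 5.12 pos [ 481.3 -290.6   17.1] w 53.6 F [-0.8  0.5 -1.6] j6 -1.43
shift [ 0.3 -2.7  2.1] turn [ 0.    -0.001  0.003]
```

```bash
python3 -m pendant '[[[0,0,1,0,0,0],[0,0,1,0,0,0]]]'; python3 -m pendant '[[[0,0,1,0,0,0],[0,0,1,0,0,0]]]'; python3 to.py 479.6 -288.5 15 45
```

```text
t: 5.28
ee_pos: [481.4, -290.6, 16.1]
ee_rot: [-2.9, -1.207, -0.002]
ft_force: [-0.1, 0.1, -1.6]
width: 53.7
t: 5.45
ee_pos: [481.6, -290.7, 15.6]
ee_rot: [2.9, 1.207, 0.002]
ft_force: [-0.3, -0.6, -0.2]
width: 53.4
t 5.45 pos [ 481.6 -290.7   15.6] w 53.4 F [-0.3 -0.6 -0.2] j6 -1.43
shift [ 0.2 -2.9  0.6] turn [ 0.001 -0.001  0.004]
```

```bash
python3 -m pendant '[[[0,0,0.5,0,0,0],[0,0,0.5,0,0,0]]]'; python3 -m pendant '[[[0,0,0,0,0,0],[0,0,0,0,0,0],[0,0,0,0,0,0],[0,0,0,0,0,0]]]' 66;python3 -m pendant '[[[0,0,-10,0,0,0],[0,0,-30,0,0,0],[0,0,-70,0,0,0],[0,0,-110,0,0,0],[0,0,-120,0,0,0]]]' ; python3 to.py 463.9 280.7 140 45
```

```text
t: 5.62
ee_pos: [481.5, -290.7, 15.5]
ee_rot: [2.9, 1.207, 0.002]
ft_force: [-2.3, 1.4, 2.4]
width: 53.5
t: 5.95
ee_pos: [481.5, -290.7, 14.7]
ee_rot: [2.9, 1.207, 0.002]
ft_force: [-0.3, 0.1, 0.6]
width: 66.4
t: 6.37
ee_pos: [484.4, -292.9, 143.4]
ee_rot: [2.89, 1.203, 0.012]
ft_force: [0.5, -1.4, 0.3]
width: 65.9
t 6.37 pos [ 484.4 -292.9  143.4] w 65.9 F [ 0.5 -1.4  0.3] j6 -1.43
shift [ 392.6 -418.6   -1.1] turn [ 0.014 -0.003  0.004]
```

```bash
python3 -m pendant '[[[392,-419,-1,0,0,0],[392,-419,-1,0,0,0],[392,-419,-1,0,0,0],[392,-419,-1,0,0,0],[392,-419,-1,0,0,0]]]' 50; python3 -m pendant '[[[250,-267,0,0,0,0],[250,-267,0,0,0,0],[250,-267,0,0,0,0],[250,-267,0,0,0,0],[250,-267,0,0,0,0]]]' ; python3 to.py 463.9 280.7 140 45
```

```text
t: 6.78
ee_pos: [473.4, -80.9, 136.0]
ee_rot: [2.9, 1.206, 0.004]
ft_force: [0.7, 0.1, -0.5]
width: 50.1
t: 7.2
ee_pos: [465.7, 127.7, 136.2]
ee_rot: [2.9, 1.207, 0.004]
ft_force: [0.9, 0.8, 0.6]
width: 50.3
t 7.2 pos [465.7 127.7 136.2] w 50.3 F [0.9 0.8 0.6] j6 -0.64
shift [ 107.3 -109.1   -3.7] turn [ 0.002 -0.002  0.004]
```

```bash
python3 -m pendant '[[[107,-109,0,0,0,0.003],[107,-109,0,0,0,0.003],[107,-109,0,0,0,0.003],[107,-109,0,0,0,0.003],[107,-109,0,0,0,0.003]]]'; python3 -m pendant '[[[0,0,0,0,0,0],[0,0,0,0,0,0],[0,0,0,0,0,0]]]'
python3 - <<'E'
from h import *
s=arm.read_state();i=arm.camera_info('wrist'); p,d=arm.camera('wrist'); cv2.imwrite('pics/w2.png',p[:,:,::-1]); print(s['ee_pos'])
np.savez('pics/w2.npz',d=d,**{k:v for k,v in i.items()})
E
python3 to.py 463.9 280.7 30 45
```

```text
t: 7.62
ee_pos: [463.3, 283.5, 135.7]
ee_rot: [-2.896, -1.211, -0.004]
ft_force: [-0.1, -0.1, -0.3]
width: 50.3
t: 7.87
ee_pos: [464.3, 277.2, 135.6]
ee_rot: [2.902, 1.201, 0.002]
ft_force: [-0.3, -0.4, 0.2]
width: 50.2
[464.30976567 277.21732744 135.56783384]
t 7.92 pos [464.4 277.1 135.6] w 50.2 F [ 0.3 -0.1 -0. ] j6 -0.35
shift [  2.1  -3.  105.6] turn [ 0.001 -0.001 -0.001]
```

View pics/w2.png

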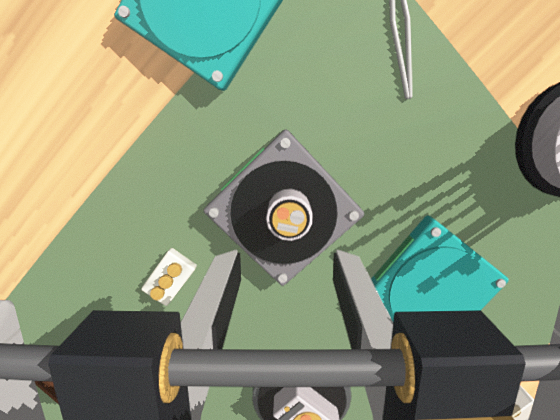

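Run:
```python
from h import *
i=dict(np.load('pics/w2.npz'))
img=cv2.imread('pics/w2.png'); crop(img,285,212,60,5,'pics/w2c.png')
for n,u,v,z in [('small',290,217,53),('pad',283.5,213,24),('T',287,129,20),('L',205,210.5,20),('R',365,216,20),('B',281,286,20)]: print(n,onplane(i,u,v,z).round(1))
```

```text
small [464.3 282.8  53. ]
pad [464.2 275.7  24. ]
T [417.7 326.4  20. ]
L [416.  229.3  20. ]
R [516.2 322.3  20. ]
B [511.6 224.7  20. ]
```

View pics/w2c.png

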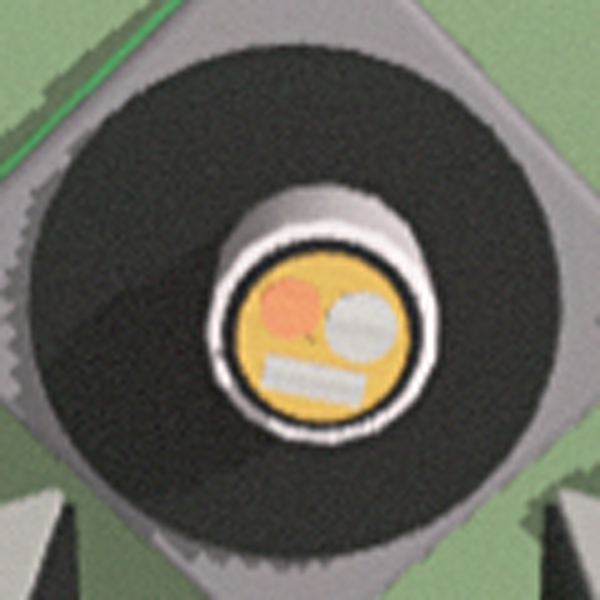

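```bash
python3 to.py 464.3 281.7 31 45; python3 -m pendant '[[[3,-4,35,0,0,0],[3,-4,65,0,0,0],[3,-4,85,0,0,0],[3,-4,98,0,0,0],[3,-4,104,0,0,0]]]'; python3 -m pendant '[[[0,0,0,0,0,0],[0,0,0,0,0,0],[0,0,0,0,0,0]]]';python3 to.py 464.3 281.7 31 45
```

```text
t 7.92 pos [464.4 277.1 135.6] w 50.2 F [ 0.3 -0.1 -0. ] j6 -0.35
shift [  3.1  -3.4 104.6] turn [ 0.001 -0.001 -0.001]
t: 8.33
ee_pos: [462.2, 281.3, 28.8]
ee_rot: [2.903, 1.2, -0.005]
ft_force: [-0.8, -0.4, -0.3]
width: 50.0
t: 8.58
ee_pos: [464.7, 283.5, 33.0]
ee_rot: [2.903, 1.202, 0.006]
ft_force: [0.3, -0.1, 0.3]
width: 50.4
t 8.58 pos [464.7 283.5  33. ] w 50.4 F [ 0.3 -0.1  0.3] j6 -0.34
shift [-1.5  1.   2. ] turn [ 0.002 -0.004 -0.   ]
```

```bash
python3 -m pendant '[[[-1,1,1,0,0,0],[-1,1,1,0,0,0],[-1,1,1,0,0,0],[-1,1,1,0,0,0],[-1,1,1,0,0,0]]]' 25 20;python3 -m pendant '[[[0,0,0,0,0,0],[0,0,0,0,0,0],[0,0,0,0,0,0]]]'; python3 to.py 464.3 281.7 31 45
```

```text
t: 9.0
ee_pos: [464.0, 282.0, 31.3]
ee_rot: [2.902, 1.203, 0.004]
ft_force: [-1.5, -1.0, 4.5]
width: 35.6
t: 9.25
ee_pos: [464.0, 282.1, 31.3]
ee_rot: [2.902, 1.203, 0.004]
ft_force: [-0.8, -2.0, 5.9]
width: 35.6
t 9.25 pos [464.  282.1  31.3] w 35.6 F [-0.8 -2.   5.9] j6 -0.34
shift [-0.   0.5  0.3] turn [ 0.001 -0.002  0.001]
```

```bash
python3 -m pendant '[[[0,0,-8,0,0,0],[0,0,-20,0,0,0],[0,0,-40,0,0,0],[0,0,-60,0,0,0],[0,0,-70,0,0,0]]]';  python3 to.py 470.3 1 100 45
```

```text
t: 9.67
ee_pos: [464.6, 282.8, 103.5]
ee_rot: [-2.902, -1.203, -0.008]
ft_force: [-0.2, -0.5, -0.2]
width: 35.6
t 9.67 pos [464.6 282.8 103.5] w 35.6 F [-0.2 -0.5 -0.2] j6 -0.34
shift [-195.4  203.2    2.9] turn [ 0.002 -0.005  0.001]
```

```bash
python3 -m pendant '[[[-195,203,0,0,0,0],[-195,203,0,0,0,0],[-195,203,0,0,0,0],[-195,203,0,0,0,0],[-195,203,0,0,0,0]]]';  python3 -m pendant '[[[-50,52,0,0,0,0],[-50,52,0,0,0,0],[-50,52,0,0,0,0],[-50,52,0,0,0,0],[-50,52,0,0,0,0]]]'; python3 to.py 470.3 1 100 45
```

```text
t: 10.08
ee_pos: [467.3, 72.3, 100.6]
ee_rot: [2.901, 1.205, 0.003]
ft_force: [0.9, -0.7, -2.0]
width: 35.9
t: 10.5
ee_pos: [469.1, 2.0, 100.3]
ee_rot: [-2.902, -1.202, -0.002]
ft_force: [-0.1, 0.2, -0.4]
width: 35.2
t 10.5 pos [469.1   2.  100.3] w 35.2 F [-0.1  0.2 -0.4] j6 -0.9
shift [0.1 1.5 0.3] turn [-0.    -0.002  0.   ]
```

```bash
python3 -m pendant '[[[0,1,25,0,0,0],[0,1,50,0,0,0],[0,1,70,0,0,0],[0,1,80,0,0,0],[0,1,80,0,0,0]]]';python3 -m pendant '[[[0,0,0,0,0,0],[0,0,0,0,0,0],[0,0,0,0,0,0]]]';   python3 to.py 470.3 1 11.3 45
```

```text
t: 10.92
ee_pos: [467.7, 2.5, 17.6]
ee_rot: [-2.898, -1.205, 0.006]
ft_force: [-0.1, -0.0, -0.1]
width: 35.8
t: 11.17
ee_pos: [471.4, 1.1, 22.0]
ee_rot: [2.9, 1.203, 0.007]
ft_force: [0.3, 0.4, -1.9]
width: 35.4
t 11.17 pos [471.4   1.1  22. ] w 35.4 F [ 0.3  0.4 -1.9] j6 -0.91
shift [-0.9 -0.8 10.7] turn [ 0.003 -0.003  0.001]
```

```bash
python3 -m pendant '[[[0,0,3,0,0,0],[0,0,6,0,0,0],[0,0,8,0,0,0],[0,0,8,0,0,0],[0,0,8,0,0,0]]]';python3 -m pendant '[[[0,0,1,0,0,0],[0,0,1,0,0,0],[0,0,1,0,0,0]]]';python3 -m pendant '[[[0,0,1,0,0,0],[0,0,1,0,0,0],[0,0,1,0,0,0]]]';   python3 to.py 470.3 1 11.3 45
```

```text
t: 11.58
ee_pos: [469.8, 0.9, 12.1]
ee_rot: [-2.902, -1.203, -0.001]
ft_force: [0.3, -0.5, -1.4]
width: 35.3
t: 11.83
ee_pos: [470.0, 0.9, 11.3]
ee_rot: [2.902, 1.203, 0.002]
ft_force: [0.6, 0.7, -1.2]
width: 35.7
t: 12.08
ee_pos: [470.1, 0.9, 11.3]
ee_rot: [2.902, 1.203, 0.002]
ft_force: [-2.6, -1.1, 5.1]
width: 35.4
t 12.08 pos [470.1   0.9  11.3] w 35.4 F [-2.6 -1.1  5.1] j6 -0.91
shift [ 0.3  0.  -0. ] turn [ 0.001 -0.001  0.001]
```

```bash
python3 -m pendant '[[[0,0,0,0,0,0],[0,0,0,0,0,0],[0,0,0,0,0,0],[0,0,0,0,0,0]]]' 48; python3 -m pendant '[[[0,0,-10,0,0,0],[0,0,-30,0,0,0],[0,0,-70,0,0,0],[0,0,-110,0,0,0],[0,0,-120,0,0,0]]]' ; python3 to.py 622 148 135 91
```

```text
t: 12.42
ee_pos: [470.0, 0.9, 10.1]
ee_rot: [2.902, 1.203, 0.002]
ft_force: [0.7, -0.2, -0.1]
width: 48.1
t: 12.83
ee_pos: [473.6, 0.5, 138.1]
ee_rot: [2.896, 1.201, 0.019]
ft_force: [1.1, 0.0, 0.0]
width: 47.8
t 12.83 pos [473.6   0.5 138.1] w 47.8 F [1.1 0.  0. ] j6 -0.91
shift [209.2   0.7   4.9] turn [ 0.013 -0.004 -0.802]
```

```bash
python3 -m pendant '[[[209,1,0,0,0,-0.802],[209,1,0,0,0,-0.802],[209,1,0,0,0,-0.802],[209,1,0,0,0,-0.802],[209,1,0,0,0,-0.802]]]' 50; python3 to.py 622 148 135 91
```

```text
t: 13.25
ee_pos: [618.9, 149.1, 130.7]
ee_rot: [2.385, 2.044, 0.002]
ft_force: [0.1, -0.3, 0.6]
width: 49.6
t 13.25 pos [618.9 149.1 130.7] w 49.6 F [ 0.1 -0.3  0.6] j6 -1.27
shift [-0.6  3.2 -4.3] turn [ 0.001 -0.    -0.171]
```

```bash
python3 -m pendant '[[[0,2,0,0,0,-0.171],[0,2,0,0,0,-0.171],[0,2,0,0,0,-0.171],[0,2,0,0,0,-0.171],[0,2,0,0,0,-0.171]]]'
python3 - <<'E'
from h import *
s=arm.read_state();i=arm.camera_info('wrist'); p,d=arm.camera('wrist'); cv2.imwrite('pics/w3.png',p[:,:,::-1]); print(s['ee_pos'])
np.savez('pics/w3.npz',d=d,**{k:v for k,v in i.items()})
u,v=proj(i,[619,145,30])[0].astype(int);print(u,v); crop(p[:,:,::-1],u,v,75,5,'pics/w3c.png')
E
python3 to.py 622 148 135 91
```

```text
t: 13.67
ee_pos: [619.6, 147.0, 130.8]
ee_rot: [2.21, 2.232, 0.002]
ft_force: [-0.9, 0.0, 0.2]
width: 50.0
[619.60924686 146.98704049 130.82049997]
282 213
t 13.72 pos [619.6 146.9 131. ] w 50.4 F [0.  0.6 0.5] j6 -1.44
shift [ 1.1  2.4 -4. ] turn [ 0.002 -0.    -0.008]
```

View pics/w3c.png

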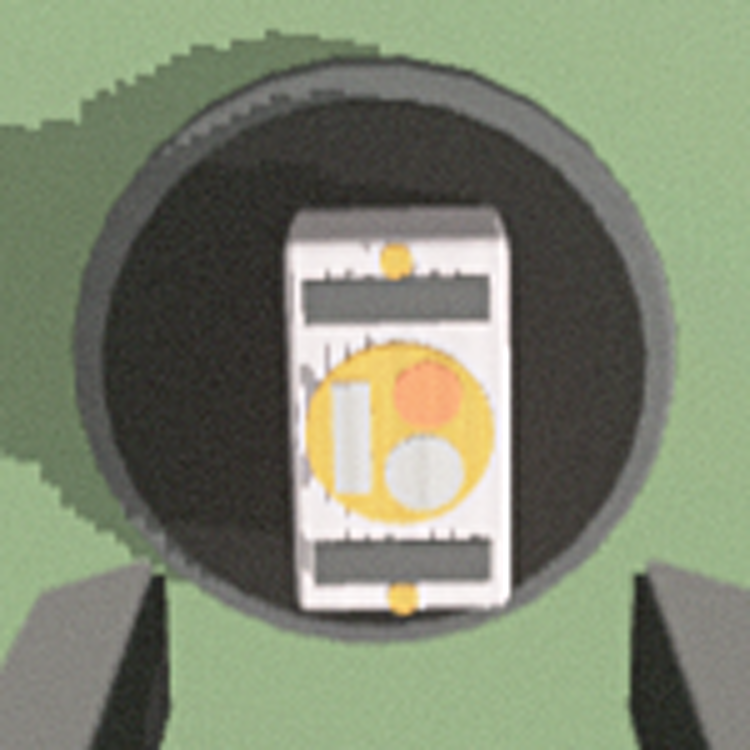

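```bash
python3 - <<'E'
from h import *
i=dict(np.load('pics/w3.npz'))
f=lambda x,y:((x+.5)/5-.5+282-75,(y+.5)/5-.5+213-75)
for n,x,y,z in [('a',287,241,46),('b',509,239,46),('c',513,605,46),('d',299,608,46),('mov',401,432,49),('rub',375,357,18)]: print(n,onplane(i,*f(x,y),z).round(1))
E
python3 to.py 622 149 25 91
```

```text
a [593.2 131.   46. ]
b [592.5 164.1  46. ]
c [651.4 166.3  46. ]
d [652.2 132.4  46. ]
mov [621.9 148.3  49. ]
rub [618.4 143.9  18. ]
t 13.72 pos [619.6 146.9 131. ] w 50.4 F [0.  0.6 0.5] j6 -1.44
shift [  2.    2.3 106. ] turn [ 0.002 -0.    -0.008]
```

```bash
python3 -m pendant '[[[1.5,2.5,35,0,0,-0.02],[1.5,2.5,65,0,0,-0.02],[1.5,2.5,85,0,0,-0.02],[1.5,2.5,98,0,0,-0.02],[1.5,2.5,104,0,0,-0.02]]]'; python3 -m pendant '[[[0,0,0,0,0,0],[0,0,0,0,0,0],[0,0,0,0,0,0]]]';python3 to.py 622.3 148.4 25.3 91.7
```

```text
t: 14.13
ee_pos: [620.8, 148.2, 24.2]
ee_rot: [-2.186, -2.254, 0.003]
ft_force: [-0.2, -0.1, 0.2]
width: 49.8
t: 14.38
ee_pos: [623.8, 148.9, 28.8]
ee_rot: [2.185, 2.253, 0.006]
ft_force: [-0.0, -0.1, 0.1]
width: 49.9
t 14.38 pos [623.8 148.9  28.8] w 49.9 F [-0.  -0.1  0.1] j6 -1.46
shift [-0.5 -1.6  3.5] turn [ 0.005 -0.001  0.001]
```

```bash
python3 -m pendant '[[[-0.5,-1,1,0,0,0],[-0.5,-1,2,0,0,0],[-0.5,-1,2,0,0,0],[-0.5,-1,2,0,0,0]]]';python3 to.py 622.3 148.4 25.3 91.7
```

```text
t: 14.72
ee_pos: [621.5, 148.3, 24.9]
ee_rot: [2.186, 2.255, 0.002]
ft_force: [0.1, -0.1, 0.2]
width: 49.9
t 14.72 pos [621.5 148.3  24.9] w 49.9 F [ 0.1 -0.1  0.2] j6 -1.46
shift [ 0.1  0.8 -0.4] turn [ 0.002 -0.     0.002]
```

```bash
python3 -m pendant '[[[0,0.5,0,0,0,0],[0,0.5,0,0,0,0],[0,0.5,0,0,0,0],[0,0.5,0,0,0,0],[0,0.5,0,0,0,0]]]' 24 25;python3 -m pendant '[[[0,0,0,0,0,0],[0,0,0,0,0,0],[0,0,0,0,0,0]]]'; python3 -m pendant '[[[0,0,-6,0,0,0],[0,0,-20,0,0,0],[0,0,-40,0,0,0],[0,0,-60,0,0,0],[0,0,-80,0,0,0]]]'; python3 to.py 464 275 105 91.7
```

```text
t: 15.13
ee_pos: [622.0, 148.1, 24.5]
ee_rot: [2.186, 2.255, 0.001]
ft_force: [0.8, -0.3, -1.0]
width: 33.9
t: 15.38
ee_pos: [622.0, 148.1, 24.5]
ee_rot: [2.186, 2.255, 0.001]
ft_force: [0.3, -0.6, -0.9]
width: 33.9
t: 15.8
ee_pos: [621.2, 148.5, 104.9]
ee_rot: [-2.186, -2.256, -0.0]
ft_force: [0.2, 0.7, -1.1]
width: 33.8
t 15.8 pos [621.2 148.5 104.9] w 33.8 F [ 0.2  0.7 -1.1] j6 -1.46
shift [ 1.314e+02 -1.531e+02  1.000e-01] turn [-0.    -0.001  0.002]
```

```bash
python3 -m pendant '[[[131,-153,0,0,0,0],[131,-153,0,0,0,0],[131,-153,0,0,0,0],[131,-153,0,0,0,0],[131,-153,0,0,0,0]]]';python3 -m pendant '[[[0,0,0,0,0,0],[0,0,0,0,0,0],[0,0,0,0,0,0]]]'; python3 to.py 464 275 40 90
```

```text
t: 16.22
ee_pos: [462.1, 275.8, 104.4]
ee_rot: [-2.185, -2.256, -0.001]
ft_force: [0.6, 1.2, -1.7]
width: 33.7
t: 16.47
ee_pos: [465.0, 274.4, 104.6]
ee_rot: [2.185, 2.256, 0.002]
ft_force: [0.0, -0.4, -1.8]
width: 33.7
t 16.47 pos [465.  274.4 104.6] w 33.7 F [ 0.  -0.4 -1.8] j6 -1.17
shift [ 0.6 -1.1 64.6] turn [ 0.002 -0.     0.032]
```

```bash
python3 -m pendant '[[[0.5,-0.5,20,0,0,0.03],[0.5,-0.5,40,0,0,0.03],[0.5,-0.5,55,0,0,0.03],[0.5,-0.5,64,0,0,0.03],[0.5,-0.5,66,0,0,0.03]]]';python3 -m pendant '[[[0,0,1,0,0,0],[0,0,2,0,0,0],[0,0,3,0,0,0],[0,0,3,0,0,0],[0,0,3,0,0,0]]]'; python3 to.py 464 275 30.5 90
```

```text
t: 16.88
ee_pos: [463.9, 273.4, 36.0]
ee_rot: [-2.222, -2.22, 0.005]
ft_force: [-0.5, -0.3, -2.0]
width: 34.1
t: 17.3
ee_pos: [464.9, 275.2, 36.2]
ee_rot: [2.219, 2.222, 0.004]
ft_force: [-0.2, -0.0, -1.4]
width: 33.4
t 17.3 pos [464.9 275.2  36.2] w 33.4 F [-0.2 -0.  -1.4] j6 -1.14
shift [-0.2 -0.9  5.7] turn [ 0.003 -0.001  0.001]
```

```bash
python3 -m pendant '[[[0,-0.5,1,0,0,0],[0,-0.5,2,0,0,0],[0,-0.5,3,0,0,0],[0,-0.5,4,0,0,0],[0,-0.5,4,0,0,0]]]';python3 -m pendant '[[[0,0,1,0,0,0],[0,0,1,0,0,0],[0,0,1,0,0,0]]]'; python3 -m pendant '[[[0,0,1,0,0,0],[0,0,1,0,0,0],[0,0,1,0,0,0]]]';python3 to.py 464 275 30.5 90
```

```text
t: 17.72
ee_pos: [463.6, 274.8, 31.0]
ee_rot: [2.22, 2.223, 0.001]
ft_force: [-0.5, -0.2, -2.1]
width: 33.9
t: 17.97
ee_pos: [464.0, 275.0, 30.5]
ee_rot: [2.22, 2.222, 0.002]
ft_force: [0.4, -0.5, -1.0]
width: 33.8
t: 18.22
ee_pos: [464.0, 275.0, 30.5]
ee_rot: [2.219, 2.222, 0.002]
ft_force: [-2.9, -1.2, 5.3]
width: 33.6
t 18.22 pos [464.  275.   30.5] w 33.6 F [-2.9 -1.2  5.3] j6 -1.14
shift [-0. -0. -0.] turn [ 0.002 -0.     0.001]
```

```bash
python3 -m pendant '[[[0,0,0,0,0,0],[0,0,0,0,0,0],[0,0,0,0,0,0],[0,0,0,0,0,0]]]' 50; python3 -m pendant '[[[0,0,-10,0,0,0],[0,0,-30,0,0,0],[0,0,-70,0,0,0],[0,0,-110,0,0,0],[0,0,-115,0,0,0]]]' ; python3 to.py 481.5 -290.7 140 45
```

```text
t: 18.55
ee_pos: [463.8, 274.9, 29.1]
ee_rot: [2.22, 2.222, 0.001]
ft_force: [0.2, 0.3, 0.1]
width: 50.0
t: 18.97
ee_pos: [467.6, 276.7, 153.7]
ee_rot: [2.216, 2.219, 0.024]
ft_force: [1.2, -0.5, 0.8]
width: 50.1
t 18.97 pos [467.6 276.7 153.7] w 50.1 F [ 1.2 -0.5  0.8] j6 -1.14
shift [-567.5   13.    10.2] turn [ 0.011 -0.012  0.787]
```

```bash
python3 -m pendant '[[[-567,14,0,0,0,0.787],[-567,14,0,0,0,0.787],[-567,14,0,0,0,0.787],[-567,14,0,0,0,0.787],[-567,14,0,0,0,0.787]]]' 66; python3 to.py 481.5 -290.7 140 45
```

```text
t: 19.38
ee_pos: [468.9, 65.0, 144.9]
ee_rot: [2.799, 1.425, 0.003]
ft_force: [1.0, -0.3, 1.0]
width: 65.8
t 19.38 pos [468.9  65.  144.9] w 65.8 F [ 1.  -0.3  1. ] j6 -0.92
shift [-280.2  219.5    4.8] turn [ 0.002 -0.002  0.156]
```

```bash
python3 -m pendant '[[[-280,220,4,0,0,0.156],[-280,220,4,0,0,0.156],[-280,220,4,0,0,0.156],[-280,220,4,0,0,0.156],[-280,220,4,0,0,0.156]]]'; python3 to.py 481.5 -290.7 140 45
```

```text
t: 19.8
ee_pos: [477.7, -143.6, 142.6]
ee_rot: [2.898, 1.21, 0.004]
ft_force: [0.3, 0.8, -0.3]
width: 66.0
t 19.8 pos [ 477.7 -143.6  142.6] w 66.0 F [ 0.3  0.8 -0.3] j6 -1.2
shift [-101.9  106.2    2.6] turn [ 0.002 -0.002  0.005]
```

```bash
python3 -m pendant '[[[-101,106,2,0,0,0.003],[-101,106,2,0,0,0.003],[-101,106,2,0,0,0.003],[-101,106,2,0,0,0.003],[-101,106,2,0,0,0.003]]]';python3 -m pendant '[[[0,0,0,0,0,0],[0,0,0,0,0,0],[0,0,0,0,0,0]]]'
python3 - <<'E'
from h import *
i=arm.camera_info('wrist'); p,d=arm.camera('wrist'); cv2.imwrite('pics/w4.png',p[:,:,::-1])
np.savez('pics/w4.npz',d=d,**{k:v for k,v in i.items()})
p,d=arm.camera('top'); cv2.imwrite('pics/top4.png',p[:,:,::-1])
E
python3 to.py 481.5 -290.7 15 45
```

```text
t: 20.22
ee_pos: [481.6, -292.5, 139.6]
ee_rot: [2.903, 1.197, 0.0]
ft_force: [0.0, 0.5, -0.2]
width: 65.7
t: 20.47
ee_pos: [482.5, -286.4, 140.1]
ee_rot: [-2.9, -1.208, -0.002]
ft_force: [0.6, -1.4, 0.9]
width: 66.0
t 20.57 pos [ 482.6 -286.4  140.2] w 65.8 F [ 0.3  0.1 -0.4] j6 -1.43
shift [ -4.    2.2 125.2] turn [ 0.001 -0.001  0.005]
```

View pics/w4.png

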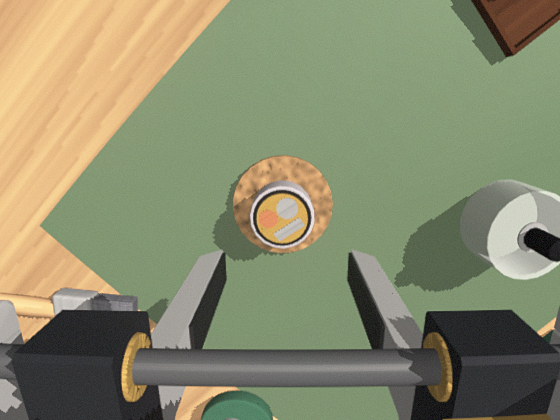

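View pics/top4.png

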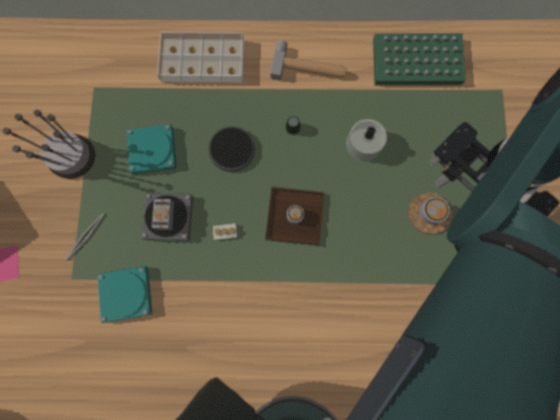

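```bash
python3 -m pendant '[[[-4,2,35,0,0,0.004],[-4,2,70,0,0,0.004],[-4,2,100,0,0,0.004],[-4,2,118,0,0,0.004],[-4,2,123,0,0,0.004]]]'; python3 -m pendant '[[[0,0,0,0,0,0],[0,0,0,0,0,0],[0,0,0,0,0,0],[0,0,0,0,0,0]]]';python3 to.py 481.5 -290.7 15 45
```

```text
t: 20.98
ee_pos: [478.6, -289.0, 12.7]
ee_rot: [-2.896, -1.2, 0.004]
ft_force: [0.3, 0.5, 0.5]
width: 66.1
t: 21.32
ee_pos: [482.4, -292.9, 19.2]
ee_rot: [2.9, 1.199, 0.005]
ft_force: [0.5, -0.3, 0.2]
width: 66.0
t 21.32 pos [ 482.4 -292.9   19.2] w 66.0 F [ 0.5 -0.3  0.2] j6 -1.43
shift [ 0.9 -2.2  4.2] turn [ 0.005 -0.002 -0.001]
```

```bash
python3 -m pendant '[[[1,-1,2,0,0,0],[1,-1,2,0,0,0],[1,-1,2,0,0,0],[1,-1,2,0,0,0]]]';python3 to.py 481.5 -290.7 15 45
```

```text
t: 21.65
ee_pos: [481.1, -290.7, 15.1]
ee_rot: [2.903, 1.2, 0.002]
ft_force: [0.5, 0.4, -0.1]
width: 66.0
t 21.65 pos [ 481.1 -290.7   15.1] w 66.0 F [ 0.5  0.4 -0.1] j6 -1.43
shift [0.3 0.3 0.1] turn [ 0.001 -0.001 -0.001]
```

```bash
python3 -m pendant '[[[0,0,0,0,0,0],[0,0,0,0,0,0],[0,0,0,0,0,0],[0,0,0,0,0,0],[0,0,0,0,0,0]]]' 40 25;python3 -m pendant '[[[0,0,0,0,0,0],[0,0,0,0,0,0]]]'; python3 -m pendant '[[[0,0,-6,0,0,0],[0,0,-20,0,0,0],[0,0,-50,0,0,0],[0,0,-85,0,0,0],[0,0,-125,0,0,0]]]'; python3 to.py 618.7 143 140 45
```

```text
t: 22.07
ee_pos: [481.0, -290.6, 14.8]
ee_rot: [2.903, 1.2, 0.002]
ft_force: [-0.1, -0.4, -0.6]
width: 53.2
t: 22.23
ee_pos: [481.0, -290.6, 14.9]
ee_rot: [2.903, 1.2, 0.002]
ft_force: [0.4, -0.1, 0.2]
width: 53.9
t: 22.65
ee_pos: [479.4, -289.6, 139.1]
ee_rot: [-2.899, -1.199, 0.002]
ft_force: [0.3, -0.5, -2.4]
width: 53.5
t 22.65 pos [ 479.4 -289.6  139.1] w 53.5 F [ 0.3 -0.5 -2.4] j6 -1.43
shift [ 4.041e+02 -2.080e+02  2.000e-01] turn [-0.005 -0.    -0.001]
```

```bash
python3 -m pendant '[[[404,-208,0,0,0,0],[404,-208,0,0,0,0],[404,-208,0,0,0,0],[404,-208,0,0,0,0],[404,-208,0,0,0,0]]]';python3 to.py 618.7 143 140 45; python3 -m pendant '[[[220,-113,0,0,0,0],[220,-113,0,0,0,0],[220,-113,0,0,0,0],[220,-113,0,0,0,0],[220,-113,0,0,0,0]]]'; python3 to.py 618.7 143 140 45
```

```text
t: 23.07
ee_pos: [544.7, -90.6, 140.3]
ee_rot: [2.904, 1.199, 0.002]
ft_force: [1.2, 0.0, -0.8]
width: 53.2
t 23.07 pos [544.7 -90.6 140.3] w 53.2 F [ 1.2  0.  -0.8] j6 -1.05
shift [ 217.3 -113.3    0.4] turn [ 0.001 -0.001 -0.002]
t: 23.48
ee_pos: [608.7, 107.9, 140.2]
ee_rot: [2.903, 1.2, 0.001]
ft_force: [0.9, -0.3, -1.3]
width: 53.3
t 23.48 pos [608.7 107.9 140.2] w 53.3 F [ 0.9 -0.3 -1.3] j6 -0.7
shift [ 31.9 -17.7   0.2] turn [ 0.001 -0.001 -0.001]
```

```bash
python3 -m pendant '[[[31,-17,0,0,0,0],[31,-17,20,0,0,0],[31,-17,45,0,0,0],[31,-17,65,0,0,0],[31,-17,75,0,0,0]]]';python3 -m pendant '[[[0,0,10,0,0,0],[0,0,16,0,0,0],[0,0,20,0,0,0],[0,0,20,0,0,0],[0,0,20,0,0,0]]]'; python3 to.py 618.7 143 25 45
```

```text
t: 23.9
ee_pos: [616.5, 140.0, 61.4]
ee_rot: [-2.902, -1.201, 0.008]
ft_force: [-0.3, 0.7, -2.8]
width: 53.6
t: 24.32
ee_pos: [619.4, 139.7, 46.1]
ee_rot: [2.903, 1.2, 0.004]
ft_force: [0.4, -0.7, -2.6]
width: 53.2
t 24.32 pos [619.4 139.7  46.1] w 53.2 F [ 0.4 -0.7 -2.6] j6 -0.65
shift [ 1.8 -2.8 21.1] turn [ 0.002 -0.002 -0.002]
```

```bash
python3 -m pendant '[[[2,-3,6,0,0,0],[2,-3,12,0,0,0],[2,-3,15,0,0,0],[2,-3,17,0,0,0],[2,-3,17,0,0,0]]]';python3 -m pendant '[[[0,0,1,0,0,0],[0,0,1,0,0,0],[0,0,1,0,0,0]]]';python3 to.py 618.7 143 25 45
```

```text
t: 24.73
ee_pos: [617.5, 143.3, 27.2]
ee_rot: [-2.903, -1.2, 0.001]
ft_force: [-0.0, 0.1, -1.5]
width: 53.4
t: 24.98
ee_pos: [618.2, 143.4, 27.4]
ee_rot: [2.903, 1.2, 0.002]
ft_force: [-0.0, -0.2, -1.3]
width: 53.4
t 24.98 pos [618.2 143.4  27.4] w 53.4 F [-0.  -0.2 -1.3] j6 -0.65
shift [0.  0.6 2.4] turn [ 0.001 -0.001 -0.001]
```

```bash
python3 -m pendant '[[[0,0.5,0.7,0,0,0],[0,0.5,1.5,0,0,0],[0,0.5,1.5,0,0,0]]]';python3 -m pendant '[[[0,0,1,0,0,0],[0,0,1,0,0,0],[0,0,1,0,0,0]]]';python3 -m pendant '[[[0,0,0.7,0,0,0],[0,0,0.7,0,0,0],[0,0,0.7,0,0,0]]]'; python3 to.py 618.7 143 25 45
```

```text
t: 25.23
ee_pos: [618.4, 143.0, 25.6]
ee_rot: [2.903, 1.2, 0.002]
ft_force: [-0.1, 0.1, -1.5]
width: 53.5
t: 25.48
ee_pos: [618.6, 143.0, 24.9]
ee_rot: [2.903, 1.2, 0.003]
ft_force: [-0.4, 0.9, -0.3]
width: 53.6
t: 25.73
ee_pos: [618.6, 143.0, 24.9]
ee_rot: [2.903, 1.2, 0.003]
ft_force: [-1.7, 0.5, 3.8]
width: 53.7
t 25.73 pos [618.6 143.   24.9] w 53.7 F [-1.7  0.5  3.8] j6 -0.65
shift [ 0.   0.  -0.1] turn [ 0.001 -0.002 -0.001]
```

```bash
python3 -m pendant '[[[0,0,0,0,0,0],[0,0,0,0,0,0],[0,0,0,0,0,0],[0,0,0,0,0,0]]]' 66; python3 -m pendant '[[[0,0,-10,0,0,0],[0,0,-30,0,0,0],[0,0,-70,0,0,0],[0,0,-105,0,0,0],[0,0,-115,0,0,0]]]' ; python3 to.py 637.2 -153.2 145 45
```

```text
t: 26.07
ee_pos: [618.3, 143.1, 23.5]
ee_rot: [-2.903, -1.2, -0.001]
ft_force: [-0.1, -0.1, -0.5]
width: 66.1
t: 26.48
ee_pos: [621.5, 143.5, 147.2]
ee_rot: [2.9, 1.199, 0.02]
ft_force: [1.1, -0.1, 2.0]
width: 66.0
t 26.48 pos [621.5 143.5 147.2] w 66.0 F [ 1.1 -0.1  2. ] j6 -0.65
shift [-198.4  221.1    1.8] turn [ 0.008 -0.011 -0.001]
```

```bash
python3 -m pendant '[[[-198,221,-4,0,0,0],[-198,221,-4,0,0,0],[-198,221,-4,0,0,0],[-198,221,-4,0,0,0],[-198,221,-4,0,0,0]]]' 40; python3 to.py 637.2 -153.2 145 45; python3 -m pendant '[[[-58,65,0,0,0,0],[-58,65,0,0,0,0],[-58,65,0,0,0,0],[-58,65,0,0,0,0],[-58,65,0,0,0,0]]]'; python3 -m pendant '[[[0,0,0,0,0,0],[0,0,0,0,0,0],[0,0,0,0,0,0]]]'
python3 - <<'E'
from h import *
i=arm.camera_info('wrist'); p,d=arm.camera('wrist'); cv2.imwrite('pics/w5.png',p[:,:,::-1])
np.savez('pics/w5.npz',d=d,**{k:v for k,v in i.items()})
p,d=arm.camera('scene'); cv2.imwrite('pics/scene5.png',p[:,:,::-1])
E
python3 to.py 637.2 -153.2 145 45
```

```text
t: 26.9
ee_pos: [629.1, -66.6, 141.8]
ee_rot: [2.903, 1.201, 0.002]
ft_force: [0.8, 0.8, -0.2]
width: 40.5
t 26.9 pos [629.1 -66.6 141.8] w 40.5 F [ 0.8  0.8 -0.2] j6 -0.98
shift [-55.5  67.   -3.2] turn [ 0.001 -0.001 -0.001]
t: 27.32
ee_pos: [634.0, -151.8, 141.3]
ee_rot: [-2.903, -1.199, -0.002]
ft_force: [0.1, -0.5, 0.4]
width: 39.9
t: 27.57
ee_pos: [634.4, -150.2, 141.9]
ee_rot: [2.902, 1.204, 0.002]
ft_force: [-0.4, -0.1, -0.3]
width: 39.8
t 27.67 pos [ 634.4 -150.7  141.9] w 40.2 F [ 0.4 -0.  -0.4] j6 -1.11
shift [ 0.2  3.8 -3.1] turn [ 0.001 -0.001  0.   ]
```

View pics/w5.png

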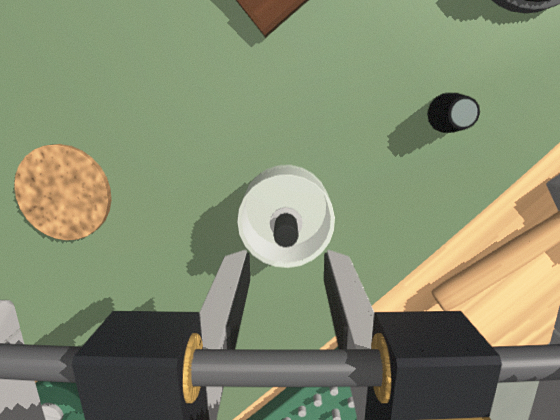

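Run:
```python
from h import *
i=dict(np.load('pics/w5.npz'))
crop(cv2.imread('pics/w5.png'),287,220,55,5,'pics/w5c.png')
```

```text
(no output)
```

View pics/w5c.png

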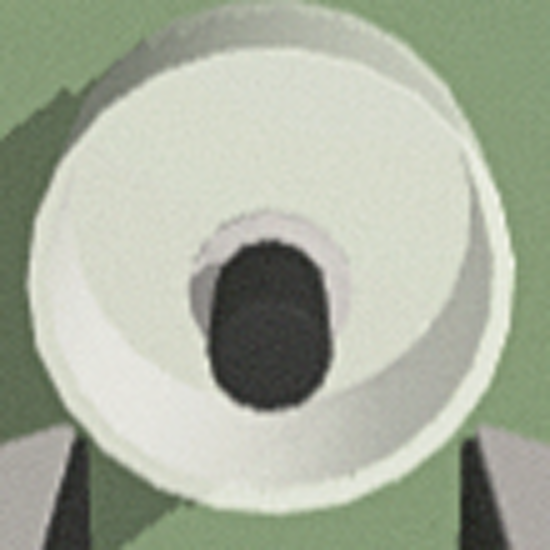

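```bash
python3 - <<'E'
from h import *
i=dict(np.load('pics/w5.npz'))
f=lambda x,y:((x+.5)/5-.5+232,(y+.5)/5-.5+165)
print(onplane(i,*f(270,352),81), onplane(i,*f(271,270),48))
d=i['d'].copy()
for x,y in [(270,350),(150,150),(400,440),(271,100),(130,440)]:
    u,v=f(x,y); print(x,y,withdepth(i,u,v,d[int(round(v)),int(round(u))]).round(1))
E
python3 to.py 637.2 -152 60 45
```

```text
[ 637.00074919 -151.8712164    81.        ] [ 635.41721213 -150.09103413   48.        ]
270 350 [ 636.7 -151.5   81.5]
150 150 [ 608.3 -149.5   48.6]
400 440 [ 670.9 -155.8   47.4]
271 100 [ 616.  -130.7   48.6]
130 440 [ 639.8 -187.1   46.9]
t 27.67 pos [ 634.4 -150.7  141.9] w 40.2 F [ 0.4 -0.  -0.4] j6 -1.11
shift [ 1.   2.9 81.9] turn [ 0.001 -0.001  0.   ]
```

```bash
python3 -m pendant '[[[1,2.5,25,0,0,0],[1,2.5,50,0,0,0],[1,2.5,68,0,0,0],[1,2.5,78,0,0,0],[1,2.5,80,0,0,0]]]'; python3 -m pendant '[[[0,0,0,0,0,0],[0,0,0,0,0,0],[0,0,0,0,0,0],[0,0,0,0,0,0]]]';python3 to.py 637 -152 56 45
```

```text
t: 28.08
ee_pos: [635.3, -152.0, 58.8]
ee_rot: [-2.9, -1.2, 0.004]
ft_force: [0.0, -0.3, -1.1]
width: 39.7
t: 28.42
ee_pos: [637.8, -153.4, 63.6]
ee_rot: [2.901, 1.199, 0.006]
ft_force: [-0.4, -0.2, -0.5]
width: 40.3
t 28.42 pos [ 637.8 -153.4   63.6] w 40.3 F [-0.4 -0.2 -0.5] j6 -1.11
shift [ 0.3 -1.6  7.6] turn [ 0.003 -0.002 -0.001]
```

```bash
python3 -m pendant '[[[0,-1,3,0,0,0],[0,-1,6,0,0,0],[0,-1,6,0,0,0],[0,-1,6,0,0,0]]]';python3 to.py 637 -152 56 45; python3 -m pendant '[[[0,0,0,0,0,0],[0,0,0,0,0,0],[0,0,0,0,0,0],[0,0,0,0,0,0],[0,0,0,0,0,0]]]' 8 20;python3 -m pendant '[[[0,0,0,0,0,0],[0,0,0,0,0,0],[0,0,0,0,0,0]]]';python3 to.py 637 -152 56 45
```

```text
t: 28.75
ee_pos: [635.8, -152.3, 55.3]
ee_rot: [-2.903, -1.2, -0.001]
ft_force: [-0.3, -1.1, 0.3]
width: 40.3
t 28.75 pos [ 635.8 -152.3   55.3] w 40.3 F [-0.3 -1.1  0.3] j6 -1.11
shift [ 1.   0.7 -0.7] turn [-0.    -0.001 -0.001]
t: 29.17
ee_pos: [636.1, -152.4, 55.8]
ee_rot: [2.903, 1.2, 0.002]
ft_force: [0.4, 0.6, -0.8]
width: 17.4
t: 29.42
ee_pos: [636.1, -152.4, 55.7]
ee_rot: [2.903, 1.2, 0.002]
ft_force: [-0.3, -0.2, -0.3]
width: 17.3
t 29.42 pos [ 636.1 -152.4   55.7] w 17.3 F [-0.3 -0.2 -0.3] j6 -1.11
shift [ 0.9  0.4 -0.3] turn [ 0.001 -0.001 -0.001]
```

```bash
python3 -m pendant '[[[0,0,-6,0,0,0],[0,0,-20,0,0,0],[0,0,-50,0,0,0],[0,0,-80,0,0,0],[0,0,-90,0,0,0]]]';  python3 to.py 470.1 0.9 146 45;python3 -m pendant '[[[-10,-226,0,0,0,0],[-10,-226,0,0,0,0],[-10,-226,0,0,0,0],[-10,-226,0,0,0,0],[-10,-226,0,0,0,0]]]';python3 to.py 470.1 0.9 146 45
```

```text
t: 29.83
ee_pos: [638.1, -153.0, 151.6]
ee_rot: [2.898, 1.198, 0.012]
ft_force: [0.4, -0.3, 1.0]
width: 17.9
t 29.83 pos [ 638.1 -153.   151.6] w 17.9 F [ 0.4 -0.3  1. ] j6 -1.11
shift [ -10.3 -227.7    3.7] turn [ 0.008 -0.005 -0.001]
t: 30.25
ee_pos: [480.6, -10.4, 144.8]
ee_rot: [-2.903, -1.199, -0.001]
ft_force: [0.9, 0.2, -0.7]
width: 17.5
t 30.25 pos [480.6 -10.4 144.8] w 17.5 F [ 0.9  0.2 -0.7] j6 -0.92
shift [  0.5 -15.4  -1.2] turn [-0.    -0.001 -0.002]
```

```bash
python3 -m pendant '[[[0,-15,0,0,0,0],[0,-15,0,0,0,0],[0,-15,0,0,0,0],[0,-15,0,0,0,0]]]';python3 -m pendant '[[[0,0,0,0,0,0],[0,0,0,0,0,0],[0,0,0,0,0,0]]]'
python3 - <<'E'
from h import *
p,d=arm.camera('scene'); cv2.imwrite('pics/scene6.png',cv2.resize(p[90:330,160:480,::-1],None,fx=2.4,fy=2.4))
E
python3 to.py 470.1 0.9 59.7 45
```

```text
t: 30.58
ee_pos: [472.9, -1.6, 145.7]
ee_rot: [2.902, 1.199, 0.003]
ft_force: [-0.6, -0.2, -0.1]
width: 17.5
t: 30.83
ee_pos: [472.6, -1.6, 145.3]
ee_rot: [2.904, 1.198, 0.001]
ft_force: [0.3, -0.0, -0.7]
width: 17.6
t 30.88 pos [472.4  -1.5 145.3] w 17.8 F [ 0.   0.2 -0.4] j6 -0.91
shift [-0.  -3.4 85.6] turn [ 0.    -0.001 -0.002]
```

View pics/scene6.png

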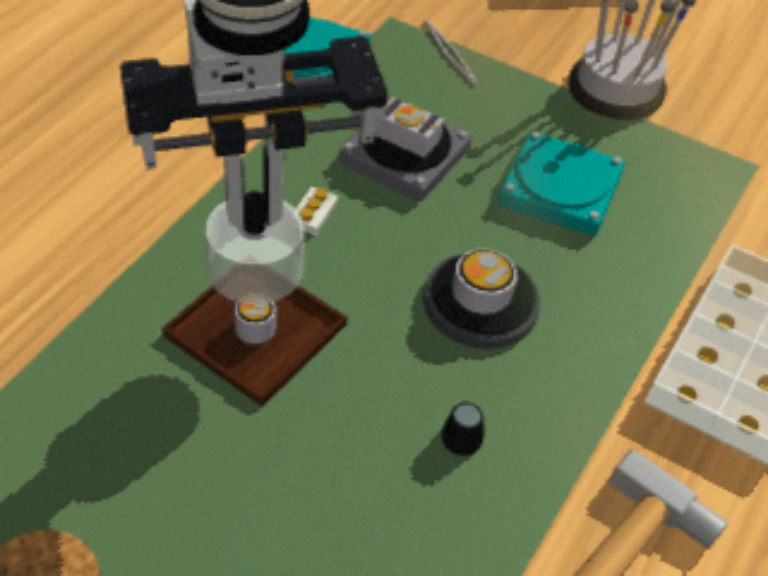

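The cover hangs level over the small holder, round and long holders are centred on their stations.

```bash
python3 -m pendant '[[[0,-3,15,0,0,0],[0,-3,30,0,0,0],[0,-3,35,0,0,0],[0,-3,35,0,0,0],[0,-3,35,0,0,0]]]';python3 to.py 470.1 0.9 59.7 45; python3 -m pendant '[[[0,0,12,0,0,0],[0,0,25,0,0,0],[0,0,35,0,0,0],[0,0,40,0,0,0],[0,0,40,0,0,0]]]';python3 to.py 470.1 0.9 59.7 45
```

```text
t: 31.3
ee_pos: [470.0, 1.1, 110.6]
ee_rot: [-2.903, -1.2, -0.001]
ft_force: [-0.5, -0.7, -0.4]
width: 17.5
t 31.3 pos [470.    1.1 110.6] w 17.5 F [-0.5 -0.7 -0.4] j6 -0.9
shift [-0.1  0.2 50.9] turn [ 0.    -0.001 -0.002]
t: 31.72
ee_pos: [468.9, 1.4, 69.0]
ee_rot: [-2.902, -1.2, 0.002]
ft_force: [-0.2, 0.1, -0.9]
width: 17.6
t 31.72 pos [468.9   1.4  69. ] w 17.6 F [-0.2  0.1 -0.9] j6 -0.9
shift [0.5 1.2 9.3] turn [-0.002  0.001 -0.001]
```

```bash
python3 -m pendant '[[[0,0,3,0,0,0],[0,0,6,0,0,0],[0,0,8,0,0,0],[0,0,8,0,0,0],[0,0,8,0,0,0]]]';python3 to.py 470.1 0.9 59.7 45
```

```text
t: 32.13
ee_pos: [470.0, 1.3, 62.7]
ee_rot: [2.903, 1.2, 0.002]
ft_force: [-0.4, 0.3, -1.4]
width: 17.5
t 32.13 pos [470.    1.3  62.7] w 17.5 F [-0.4  0.3 -1.4] j6 -0.9
shift [-0.2  0.3  3. ] turn [ 0.001 -0.001 -0.001]
```

```bash
python3 -m pendant '[[[0,0,1,0,0,0],[0,0,2,0,0,0],[0,0,2,0,0,0]]]';python3 -m pendant '[[[0,0,1,0,0,0],[0,0,1,0,0,0],[0,0,1,0,0,0]]]';python3 -m pendant '[[[0,0,0.7,0,0,0],[0,0,0.7,0,0,0],[0,0,0.7,0,0,0]]]'; python3 to.py 470.1 0.9 59.7 45
```

```text
t: 32.38
ee_pos: [469.8, 1.3, 60.5]
ee_rot: [2.903, 1.2, 0.002]
ft_force: [0.3, 0.9, -1.8]
width: 17.4
t: 32.63
ee_pos: [470.1, 1.3, 59.7]
ee_rot: [2.903, 1.2, 0.002]
ft_force: [0.7, -0.1, 0.9]
width: 17.5
t: 32.88
ee_pos: [470.1, 1.2, 59.6]
ee_rot: [2.903, 1.2, 0.003]
ft_force: [-2.1, 0.0, 4.4]
width: 17.2
t 32.88 pos [470.1   1.2  59.6] w 17.2 F [-2.1  0.   4.4] j6 -0.9
shift [-0.3  0.2 -0.1] turn [ 0.001 -0.001 -0.001]
```

Contact at the expected 59.7 mm. Release, rise and move aside for a check.

```bash
python3 -m pendant '[[[0,0,0,0,0,0],[0,0,0,0,0,0],[0,0,0,0,0,0],[0,0,0,0,0,0]]]' 40; python3 -m pendant '[[[0,0,-10,0,0,0],[0,0,-30,0,0,0],[0,0,-70,0,0,0],[0,0,-105,0,0,0],[0,0,-115,0,0,0]]]' ; python3 -m pendant '[[[-150,140,0,0,0,0],[-150,140,0,0,0,0],[-150,140,0,0,0,0],[-150,140,0,0,0,0],[-150,140,0,0,0,0]]]' ;python3 -m pendant '[[[-150,140,0,0,0,0],[-150,140,0,0,0,0],[-150,140,0,0,0,0],[-150,140,0,0,0,0],[-150,140,0,0,0,0]]]';python3 -m pendant '[[[0,0,0,0,0,0],[0,0,0,0,0,0],[0,0,0,0,0,0],[0,0,0,0,0,0]]]'
cat >> ov.py <<'E'
M={'wb':[circ(618.7,143,18,46),circ(618.7,143,46,27)],
'tr':[circ(464,275,24,45),rect(464,275,52,60,34,0)],
'tray':[rect(470.3,1,12,116,116,-.09),circ(470.1,1,4,40),circ(470.1,1,52,40),circ(470.1,1,85,9)]}
E
python3 - <<'E'
from h import *
for n in ('top','scene'):
    p,d=arm.camera(n); cv2.imwrite(f'pics/{n}7.png',p[:,:,::-1])
import ov; ov.go('7',k=3.6,names=['wb','tr','tray'])
E
```

```text
t: 33.22
ee_pos: [469.7, 1.3, 58.4]
ee_rot: [-2.903, -1.2, -0.001]
ft_force: [-0.2, 0.1, 1.2]
width: 39.1
t: 33.63
ee_pos: [472.7, 1.0, 180.9]
ee_rot: [2.898, 1.198, 0.017]
ft_force: [0.5, 0.2, 0.1]
width: 40.1
t: 34.05
ee_pos: [461.9, -205.8, 173.8]
ee_rot: [2.903, 1.2, 0.002]
ft_force: [0.2, -0.5, 0.0]
width: 40.2
t: 34.47
ee_pos: [454.3, -411.2, 173.3]
ee_rot: [-2.904, -1.199, -0.001]
ft_force: [0.8, -0.2, -0.2]
width: 40.2
t: 34.8
ee_pos: [455.4, -407.4, 173.9]
ee_rot: [-2.902, -1.202, -0.002]
ft_force: [-0.2, 0.7, 0.8]
width: 40.1
```

View pics/ov7.png

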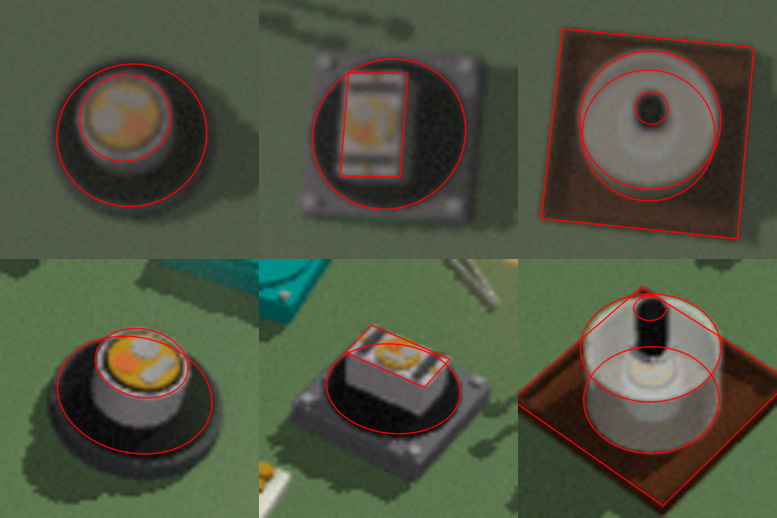

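View pics/top7.png

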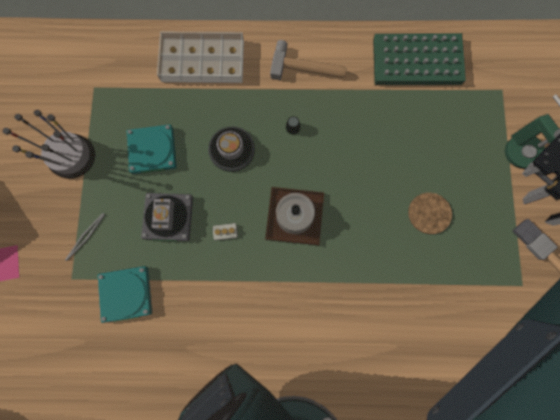

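Run:
```python
from cell import arm
print(arm.hand_in())
```

```text
the job is handed in; nothing more can be done
None
```

The three holders have changed places and the dust cover stands flat over the small holder in the tray. I handed the job in at about 35 s of the 136 s allowed.

I parked the large round holder on the cork pad, then moved the small one to the tray, the oblong one to the timing rest and the large one to the work block. The cover went on last. At each set-down the contact force showed at the height I expected.

- **Placing:** model outlines drawn over the final top and scene pictures agree with where everything stands to within a few millimetres. The holders look upright and the cover flat.
- **Loupe and oil stand:** they look unmoved in the last top picture.
- **Robot:** the arm stands clear of everything.
- **Disagreements:** the cameras differed by about 2 mm on some station centres, well inside the 15 mm allowed. The measured tool position also swung by a few millimetres just after fast moves, so I let it settle before each grasp and set-down.

No check failed.

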